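# Sort look-alike counterweight hubs by felt weight

### The job

The three gold hubs look the same but one is solid (heavy), one is filled (middling) and one is hollow (light): lift each one a little to feel its weight, then stand the solid one in the blue tray, the filled one in the yellow tray and the hollow one in the white tray. Set them down upright on the tray floor and let go, without dropping or toppling any, and leave the screwdriver, the lens and the jar where they are.

Things in the scene. Friction and masses are not known exactly. Their poses are not given: they have to be found in the camera images.
- hub_a: Upright gold hub: drum 56 mm diameter, 0 to 42 mm high, two black bands; above it a plain round boss, 40 mm diameter, 42 to 75 mm high, to grip. Origin: centre of the underside, z up. Unseen core inside, 1 to 2 mm play. Of the three, one weighs about 650 g (solid), one 360 g (filled), one 140 g (hollow), each within 8 %; mixed anew every time, so any hub can be any kind.
- hub_b: Upright gold hub: drum 56 mm diameter, 0 to 42 mm high, two black bands; above it a plain round boss, 40 mm diameter, 42 to 75 mm high, to grip. Origin: centre of the underside, z up. Unseen core inside, 1 to 2 mm play. Of the three, one weighs about 650 g (solid), one 360 g (filled), one 140 g (hollow), each within 8 %; mixed anew every time, so any hub can be any kind.
- hub_c: Upright gold hub: drum 56 mm diameter, 0 to 42 mm high, two black bands; above it a plain round boss, 40 mm diameter, 42 to 75 mm high, to grip. Origin: centre of the underside, z up. Unseen core inside, 1 to 2 mm play. Of the three, one weighs about 650 g (solid), one 360 g (filled), one 140 g (hollow), each within 8 %; mixed anew every time, so any hub can be any kind.
- tray_blue: Blue open tray for the solid (heavy) hub, 120 x 120 mm outside, 110 x 110 mm inside, walls 5 mm thick and 25 mm high, fixed to the bench. Its inner floor is 5 mm above the origin, which is the centre of the underside; x, y along its sides.
- tray_yellow: Yellow open tray for the filled (middling) hub, 120 x 120 mm outside, 110 x 110 mm inside, walls 5 mm thick and 25 mm high, fixed to the bench. Its inner floor is 5 mm above the origin, which is the centre of the underside; x, y along its sides.
- tray_white: White, with a grey floor, open tray for the hollow (light) hub, 120 x 120 mm outside, 110 x 110 mm inside, walls 5 mm thick and 25 mm high, fixed to the bench. Its inner floor is 5 mm above the origin, which is the centre of the underside; x, y along its sides.
- screwdriver: Bystander: screwdriver, red handle, 160 mm long, lying along its x axis. Loose; leave it alone.
- lens: Bystander: steel microscope lens standing upright, 36 mm diameter, 46 mm high; origin: centre of the underside. Loose; leave it alone.
- jar: Bystander: amber glass jar with a black cap, 44 mm diameter, 55 mm high; origin: centre of the underside. Loose; leave it alone.

How it is judged:
By the outcome, as a careful person would: the job done as asked, in the order asked, and still so for the second after the job is handed in, with the robot touching nothing.
It also fails if it takes over 67 s, if anything falls off the work surface, if the arm or the gripper's body presses on something with over 40 N, if the wrist force passes 120 N, or if a joint passes its speed limit or range.

### The arm

A 6-joint arm with a two-finger parallel gripper is mounted at the origin on the work surface. World frame = base frame: x ahead of the robot, y to its left, z up, the work surface at z = 0. Lengths are in m, angles in rad, forces in N, time in s.
With the tool pointing down it reaches from about 0.35 to 0.775 m from the base axis. Payload 7.3 kg.
Tool frame: the origin (TCP) lies at the very end of the fingers, on their centre line; the grasp point (between the pads) lies 19 mm behind it; z points along the fingers, y is the line along which they close (so a half turn about z gives the same grasp; the last joint's range is limited). The gripper opens to 92 mm and grips with 3 to 60 N. Pads are 19 mm wide; open, the fingers measure 130 mm over their backs; the gripper's body (75 mm by 190 mm) begins 47 mm behind the grasp point.
Start: joints at [-1.269, 0.342, 1.524, -0, 1.275, -0.146], TCP at [0.227, -0.473, 0.227] pointing down, gripper open.
Joint ranges: [-2.53, 2.53], [-0.77, 2.02], [0.04, 2.7], [-1, 4.14], [0.28, 2.66], [-3.11, 3.11]. Speed limits (rad/s): [2.57, 2.57, 3.14, 3.14, 3.14, 3.14].

### API

Orientations are given as [roll, pitch, yaw] about the fixed x, y, z axes, in that order (R = Rz(yaw) Ry(pitch) Rx(roll)).
In Python, from cell import * gives the robot as it stands.
- The arm moves only by the tool step_arm, never from a script. Its argument "commands" is a list of rows, each a list of 7 numbers: the opening, from 0 (shut) to 1 (fully open), then the shift along the world's x, y, z in cm, then the turn, a rotation vector about the world's x, y, z in rad. A call has 1 to 5 rows; each row is the pose to reach, as a shift and turn from the pose commanded when the call began; what a row does not reach only later rows make up. A row lasts 1/12 s, in which the tool goes at most 41.7 mm and 7.16 degrees, less where a joint would pass 70% of its speed; a pose out of reach is approached as far as the arm can. A call with a gripper value outside its range is refused whole. The fingers move at their own pace and stop on an object; "grip_force" is the grip in N (left out, the last holds). Time passes only in rows, so rows that repeat a pose let the fingers close. It gives the time, the measured TCP pose, the force, the opening and the grip force at its end, in the units of the state.
- observe(): the state, without advancing time (a new reading comes with each control period).
- read_camera(name): name is "scene" or "top" or "wrist"; returns the picture (384x512x3 uint8, red, green, blue); there is no depth.
- camera_model(name): a dict with "vfov" (degrees; the focal length in pixels is half the picture's height over the tangent of half this angle, whatever the lens; pixels are square), "cx", "cy" (the principal point, pixels), "world_to_cam" (4x4, takes a point from world to camera coordinates). Camera axes: x right, y up, looking along -z (the intrinsics and any distortion apply to the point x, -y, -z); pixel columns grow to the right and rows downward; lengths in m; the calibration is good to about 2 mm. The wrist camera is an equidistant fisheye: a pixel r from the principal point sees the ray r / f radians off the axis. A picture is of the moment at which its call begins: read the wrist's pose just before it. camera_model takes no time and is no camera call; for the wrist camera it gives the pose at the moment of the call.
- hand_in(): hands the job in; it is judged then, once.
The state is a dict: "time": time; "qpos": joint angles; "qvel": joint speeds; "joint_efforts": joint torques, N m; "tool_pos": TCP position; "tool_rot": TCP orientation; "contact_force": force on the tool from outside, world axes, zero at the start; "torque": the same for the moment, N m; "opening": finger opening in m; "grip_force": force on a finger pad.
Only numpy, scipy, OpenCV 4.12 (cv2) and the standard library are available. Lean on these libraries where they do the work, as an engineer would, in place of code of your own. Each camera call takes 0.05 s, during which the arm holds its last target. There are 200 camera calls.

## Working session

There is one attempt and no reset: what is moved stays moved. The work goes in short steps, Python scripts to look and compute and a tool call to move; the robot and the scene stay as the last step left them, time stands still between calls to the robot, and variables do not carry over. Pictures are saved under pics/ and viewed, at most 10 in all, crops included, and the job is handed in when it is done.

Besides the shell and the picture viewer there is one more tool, called after "Emit:" as name(argument=value, ...), one argument or row to a line, values as JSON. step_arm: Moves the arm, as the interface text tells. Its arguments: {"type":"object","properties":{"commands":{"type":"array"},"grip_force":{"type":"number"}},"required":["commands"]}

```bash
mkdir -p pics
python3 - <<'E'
from cell import *
import cv2,numpy as np
a=read_camera("top");b=read_camera("scene")
cv2.imwrite("pics/top.png",a[:,:,::-1]);cv2.imwrite("pics/scene.png",b[:,:,::-1])
for n in("top","scene"):print(camera_model(n))
s=observe();print(s["time"],s["tool_pos"],s["tool_rot"],s["contact_force"],s["opening"])
E
```

```text
{'vfov': 51.42978943373349, 'cx': 253.24687217693938, 'cy': 191.88466229793028, 'world_to_cam': array([[ 0.01807188, -0.99981804,  0.00610713, -0.00764784],
       [ 0.99332849,  0.0186497 ,  0.11380113, -0.54648206],
       [-0.11389432,  0.00400978,  0.99348478, -1.20804786],
       [ 0.        ,  0.        ,  0.        ,  1.        ]])}
{'vfov': 55.31712568230523, 'cx': 256.47895492503824, 'cy': 191.75029520264042, 'world_to_cam': array([[ 0.8656366 ,  0.50054505, -0.01131043, -0.48150598],
       [-0.42466665,  0.74600454,  0.51296731,  0.20376595],
       [ 0.26520088, -0.43924012,  0.85833363, -1.05480753],
       [ 0.        ,  0.        ,  0.        ,  1.        ]])}
0.1 [ 0.22723673 -0.47288004  0.22610647] [-3.14024681e+00 -2.06741398e-04  4.47824141e-01] [-0.32139997  1.14327683  0.61442844] 0.09143190788169105
```

View pics/top.png

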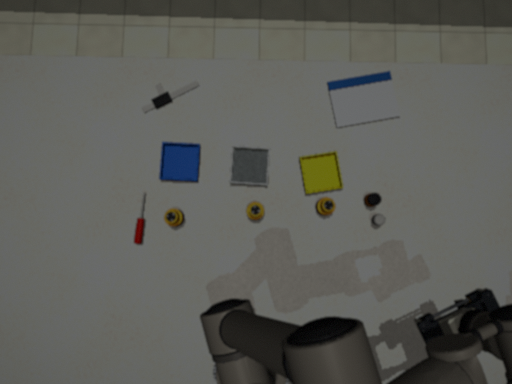

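View pics/scene.png

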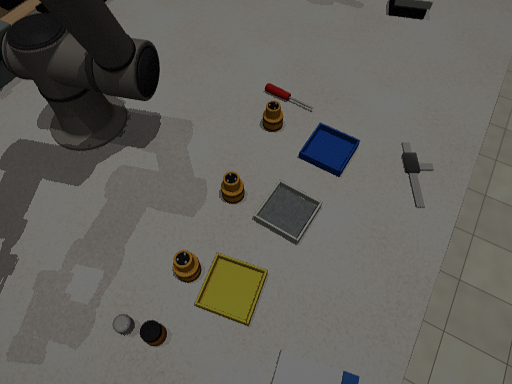

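The top view shows hubs near (174,217), (256,211) and (325,206). The trays are blue (180,162), grey (250,167) and yellow (320,173). The jar is at (372,200), the lens at (378,220) and the screwdriver at (140,220). The scene view agrees, and each hub's top carries a dark centre mark: (274,103), (232,176), (183,257).

```bash
cat > h.py <<'E'
from cell import *
import cv2,numpy as np
from scipy.optimize import minimize
def K(m):
    f=192/np.tan(np.radians(m["vfov"])/2); return f
def proj(m,P):
    P=np.atleast_2d(P); c=P@m["world_to_cam"][:3,:3].T+m["world_to_cam"][:3,3]
    f=K(m); return np.c_[m["cx"]+f*c[:,0]/-c[:,2], m["cy"]+f*c[:,1]/c[:,2]]
def back(m,u,v,z):
    f=K(m);R=m["world_to_cam"][:3,:3];t=m["world_to_cam"][:3,3]
    d=R.T@np.array([(u-m["cx"])/f,-(v-m["cy"])/f,-1]);o=-R.T@t
    return (o+d*(z-o[2])/d[2])
E
python3 - <<'E'
from h import *
ims={n:cv2.imread(f"pics/{n}.png") for n in("top","scene")};M={n:camera_model(n) for n in ims}
g={"top":[(174,217),(256,211),(325,206)],"scene":[(273,115),(232,187),(186,265)]}
th=np.linspace(0,2*np.pi,40,endpoint=False)
def hub(x,y):
    return np.vstack([np.c_[x+r*np.cos(th),y+r*np.sin(th),0*th+z] for r,z in((.028,0.),(.028,.042),(.020,.075))])
S=8
for i in range(3):
  masks={}
  for n in ims:
    u,v=g[n][i];hs=cv2.cvtColor(ims[n],cv2.COLOR_BGR2HSV).astype(int)
    gold=(hs[:,:,1]>110)|(hs[:,:,2]<45)
    w=np.zeros(gold.shape,bool);r=17;w[v-r:v+r+1,u-r:u+r+1]=1
    k,lab,st,ce=cv2.connectedComponentsWithStats((gold&w).astype(np.uint8))
    b=min(range(1,k),key=lambda q:np.hypot(*(ce[q]-(u,v)))if st[q,4]>40 else 1e9)
    masks[n]=((lab==b),u-24,v-24)
  def cost(p,only=None):
    c=0
    for n in ims:
      if only and n!=only: continue
      mk,u0,v0=masks[n];uv=proj(M[n],hub(*p))
      T=np.zeros((48*S,48*S),np.uint8)
      for q in(uv[:80],uv[40:]): 
        q=((q+.5-[u0,v0])*S).astype(np.int32); cv2.fillConvexPoly(T,cv2.convexHull(q.reshape(-1,1,2)),1)
      T=cv2.resize(T.astype(np.float32),(48,48),interpolation=cv2.INTER_AREA)
      c+=np.abs(T-mk[v0:v0+48,u0:u0+48]).sum()
    return c
  p0=back(M["top"],*g["top"][i],.04)[:2]
  out=[]
  for o in(None,"top","scene"):
    r=minimize(cost,p0,args=(o,),method="Nelder-Mead",options=dict(initial_simplex=p0+np.array([[0,0],[.01,0],[0,.01]])))
    out.append((r.x.round(4),round(float(r.fun),1)))
  print("abc"[i],[int(masks[n][0].sum()) for n in ims],out)
for nm,lo,hi in(("blue",(100,100,60),(130,255,255)),("yellow",(22,150,90),(38,255,255))):
  for n in ims:
    m=cv2.inRange(cv2.cvtColor(ims[n],cv2.COLOR_BGR2HSV),lo,hi)
    m[:int(130 if n=="top" else 0)]=0
    k,lab,st,ce=cv2.connectedComponentsWithStats(m);b=1+np.argmax(st[1:,4])
    ct=max(cv2.findContours((lab==b).astype(np.uint8),0,2)[0],key=len)
    box=cv2.boxPoints(cv2.minAreaRect(ct))if n=="top" else cv2.approxPolyDP(ct,8,True)[:,0]
    print(nm,n,st[b,4],[back(M[n],*q,.02)[:2].round(3).tolist() for q in box])
for n,q in(("top",(250,167)),("scene",(288,211))): print("white",n,back(M[n],*q,.01).round(3))
for a,q in(("jar",(372,200)),("lens",(378,220)),("drv",(140,232)),("drvtip",(144,194))):print(a,back(M["top"],*q,.03).round(3))
a=ims["top"][130:260,120:400];cv2.imwrite("pics/c.png",cv2.convertScaleAbs(cv2.resize(a,None,fx=2.8,fy=2.8,interpolation=2),alpha=1.7))
E
```

```text
a [256, 511] [(array([0.4644, 0.2483]), 96.8), (array([0.4634, 0.2464]), 51.1), (array([0.4643, 0.2483]), 43.0)]
b [231, 588] [(array([ 0.4884, -0.0024]), 91.1), (array([ 0.4884, -0.0036]), 42.1), (array([ 0.4887, -0.0022]), 46.4)]
c [245, 685] [(array([ 0.5074, -0.2209]), 112.6), (array([ 0.507 , -0.2214]), 57.2), (array([ 0.5074, -0.2209]), 54.3)]
blue top 1345 [[0.583, 0.299], [0.704, 0.296], [0.698, 0.176], [0.578, 0.179]]
blue scene 1354 [[0.583, 0.3], [0.581, 0.188], [0.697, 0.181], [0.702, 0.299]]
yellow top 1145 [[0.655, -0.144], [0.675, -0.252], [0.567, -0.269], [0.547, -0.163]]
yellow scene 2772 [[0.547, -0.16], [0.567, -0.276], [0.682, -0.256], [0.661, -0.14]]
white top [0.629 0.014 0.01 ]
white scene [0.634 0.018 0.01 ]
jar [ 0.528 -0.367  0.03 ]
lens [ 0.466 -0.385  0.03 ]
drv [0.416 0.348 0.03 ]
drvtip [0.534 0.341 0.03 ]
```

View pics/c.png

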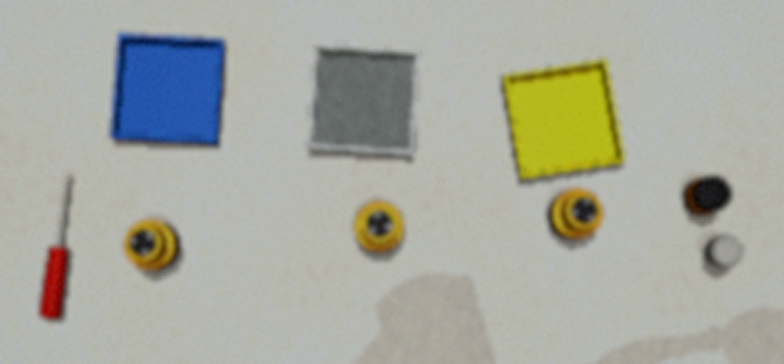

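The enlarged top view shows all three hubs upright and clear of the trays, with tray centres that match my estimates. Both cameras agree to about 2 mm on the hubs: H1 (0.464, 0.248), H2 (0.488, -0.002), H3 (0.507, -0.221). The trays are blue (0.641, 0.240), white (0.631, 0.016) and yellow (0.613, -0.208). I'm moving above H3 first.

Emit:
step_arm(
  commands=[
    [1,14,12.6,-2,0,0,0],
    [1,14,12.6,-2,0,0,0],
    [1,14,12.6,-2,0,0,0],
    [1,14,12.6,-2,0,0,0],
    [1,14,12.6,-2,0,0,0],
  ],
  grip_force=35,
)

```text
time: 0.52
tool_pos: [0.3693, -0.344, 0.206]
tool_rot: [-3.14, -0.001, 0.45]
contact_force: [-0.1, 0.4, -0.8]
opening: 0.0919
grip_force: 0.0
```

Emit:
step_arm(
  commands=[
    [1,14,12.6,-5.6,0,0,0],
    [1,14,12.6,-5.6,0,0,0],
    [1,14,12.6,-5.6,0,0,0],
    [1,14,12.6,-5.6,0,0,0],
    [1,14,12.6,-5.6,0,0,0],
  ],
)

```text
time: 0.93
tool_pos: [0.5088, -0.2184, 0.1493]
tool_rot: [-3.14, 0.0, 0.449]
contact_force: [0.0, -0.1, -0.2]
opening: 0.0922
grip_force: 0.0
```

Emit:
step_arm(
  commands=[
    [1,0,0,0,0,0,0],
    [1,0,0,0,0,0,0],
  ],
)

```text
time: 1.1
tool_pos: [0.5077, -0.2197, 0.1496]
tool_rot: [-3.14, 0.001, 0.451]
contact_force: [-0.3, -0.4, -0.2]
opening: 0.0919
grip_force: 0.0
```

Run:
```python
from h import *
m=camera_model("wrist");a=read_camera("wrist")[:,:,::-1].copy()
f=K(m)
th=np.linspace(0,2*np.pi,24)
for r,z in((.02,.075),(.028,.042)):
  P=np.c_[.5074+r*np.cos(th),-.2209+r*np.sin(th),0*th+z];c=P@m["world_to_cam"][:3,:3].T+m["world_to_cam"][:3,3]
  x,y,zz=c[:,0],-c[:,1],-c[:,2];t=np.arctan2(np.hypot(x,y),zz);ph=np.arctan2(y,x)
  for u,v in zip(m["cx"]+f*t*np.cos(ph),m["cy"]+f*t*np.sin(ph)):cv2.circle(a,(int(round(u)),int(round(v))),1,(255,0,255),-1)
cv2.imwrite("pics/w.png",a)
```

```text
(no output)
```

View pics/w.png

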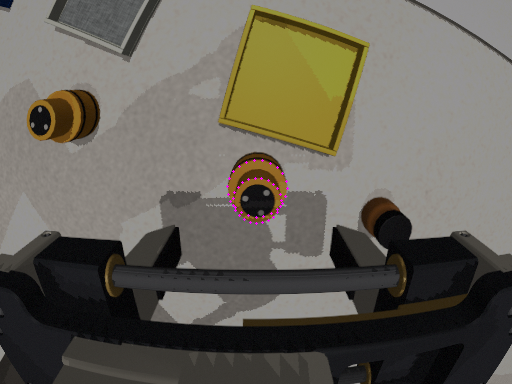

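The wrist view shows the predicted boss circle sitting on H3's boss at (258,195), with both fingers clear. Next I descend, grip and lift a little.

Emit:
step_arm(
  commands=[
    [1,0,0,-4,0,0,0],
    [1,0,-0.1,-8,0,0,0],
    [1,0,-0.1,-10.2,0,0,0],
    [1,0,-0.1,-10.2,0,0,0],
    [0.3,0,-0.1,-10.2,0,0,0],
  ],
  grip_force=35,
)

```text
time: 1.57
tool_pos: [0.5064, -0.2232, 0.0487]
tool_rot: [-3.14, 0.001, 0.446]
contact_force: [0.6, 0.0, 1.0]
opening: 0.0888
grip_force: 0.0
```

Emit:
step_arm(
  commands=[
    [0.3,0,0,0,0,0,0],
    [0.3,0,0,0,0,0,0],
    [0.3,0,0,0,0,0,0],
    [0.3,0,0,0,0,0,0],
    [0.3,0,0,0,0,0,0],
  ],
)

```text
time: 1.98
tool_pos: [0.5077, -0.2225, 0.0497]
tool_rot: [3.14, -0.001, 0.448]
contact_force: [0.1, -0.3, 0.1]
opening: 0.0562
grip_force: 0.0
```

Emit:
step_arm(
  commands=[
    [0.3,0,0,0,0,0,0],
    [0.3,0,0,0,0,0,0],
    [0.3,0,0,0,0,0,0],
  ],
)

```text
time: 2.23
tool_pos: [0.5073, -0.2221, 0.0488]
tool_rot: [-3.141, 0.0, 0.448]
contact_force: [-0.3, 1.3, 2.4]
opening: 0.0392
grip_force: 35.0
```

Emit:
step_arm(
  commands=[
    [0.3,0,0,0.5,0,0,0],
    [0.3,0,0,1.2,0,0,0],
    [0.3,0,0,2,0,0,0],
    [0.3,0,0,2,0,0,0],
    [0.3,0,0,2,0,0,0],
  ],
)

```text
time: 2.65
tool_pos: [0.5077, -0.2225, 0.0695]
tool_rot: [3.14, -0.001, 0.448]
contact_force: [1.0, -1.0, -4.1]
opening: 0.0395
grip_force: 35.0
```

Emit:
step_arm(
  commands=[
    [0.3,0,0,0,0,0,0],
    [0.3,0,0,0,0,0,0],
  ],
)

```text
time: 2.82
tool_pos: [0.5071, -0.2221, 0.0685]
tool_rot: [-3.141, 0.0, 0.448]
contact_force: [-0.0, 0.0, -3.8]
opening: 0.0396
grip_force: 35.0
```

Emit:
step_arm(
  commands=[
    [0.3,0,0,0,0,0,0],
  ],
)

```text
time: 2.9
tool_pos: [0.5071, -0.2221, 0.0684]
tool_rot: [-3.141, 0.0, 0.448]
contact_force: [0.3, -0.1, -3.7]
opening: 0.0396
grip_force: 35.0
```

Emit:
step_arm(
  commands=[
    [0.3,0,0,0,0,0,0],
  ],
)

```text
time: 2.98
tool_pos: [0.5072, -0.2222, 0.0684]
tool_rot: [-3.141, 0.0, 0.448]
contact_force: [-0.1, 0.9, -3.6]
opening: 0.0395
grip_force: 35.0
```

Emit:
step_arm(
  commands=[
    [0.3,0,0,0,0,0,0],
  ],
)

```text
time: 3.07
tool_pos: [0.5072, -0.2222, 0.0685]
tool_rot: [-3.141, 0.0, 0.448]
contact_force: [0.2, 0.1, -3.8]
opening: 0.0393
grip_force: 35.0
```

Emit:
step_arm(
  commands=[
    [0.3,0,0,0,0,0,0],
  ],
)

```text
time: 3.15
tool_pos: [0.5073, -0.2222, 0.0686]
tool_rot: [-3.141, 0.0, 0.448]
contact_force: [-0.1, 0.8, -2.2]
opening: 0.039
grip_force: 35.0
```

H3 reads about 3.6 N, so it is the filled one. I set it back down and go to H2.

Emit:
step_arm(
  commands=[
    [0.3,0,0,-0.7,0,0,0],
    [0.3,0,0,-1.4,0,0,0],
    [0.3,0,0,-1.8,0,0,0],
    [0.3,0,0,-2,0,0,0],
    [0.3,0,0,-2,0,0,0],
  ],
)

```text
time: 3.57
tool_pos: [0.5069, -0.2218, 0.0489]
tool_rot: [-3.141, 0.001, 0.448]
contact_force: [-3.6, 0.9, 3.7]
opening: 0.0392
grip_force: 35.0
```

Emit:
step_arm(
  commands=[
    [0.3,0,0,0,0,0,0],
    [1,0,0,0,0,0,0],
    [1,0,0,0,0,0,0],
    [1,0,0,0,0,0,0],
    [1,0,0,0,0,0,0],
  ],
)

```text
time: 3.98
tool_pos: [0.5077, -0.2225, 0.0488]
tool_rot: [3.141, -0.0, 0.448]
contact_force: [1.0, 0.1, -0.6]
opening: 0.0616
grip_force: 0.0
```

Emit:
step_arm(
  commands=[
    [1,0,0,0,0,0,0],
    [1,0,0,0,0,0,0],
    [1,0,0,3,0,0,0],
    [1,0,0,7,0,0,0],
    [1,0,0,10,0,0,0],
  ],
)

```text
time: 4.4
tool_pos: [0.5075, -0.2224, 0.1507]
tool_rot: [3.141, -0.0, 0.448]
contact_force: [1.0, -0.1, 0.7]
opening: 0.0905
grip_force: 0.0
```

Emit:
step_arm(
  commands=[
    [1,0,0,0,0,0,0],
    [1,-1.9,20,0,0,0,0],
    [1,-1.9,20,0,0,0,0],
    [1,-1.9,20,0,0,0,0],
    [1,-1.9,20,0,0,0,0],
  ],
)

```text
time: 4.82
tool_pos: [0.4909, -0.0549, 0.1484]
tool_rot: [-3.142, 0.0, 0.447]
contact_force: [0.3, 0.1, -0.3]
opening: 0.092
grip_force: 0.0
```

Emit:
step_arm(
  commands=[
    [1,0,2,0,0,0,0],
    [1,0,2,0,0,0,0],
    [1,0,2,0,0,0,0],
    [1,0,2,0,0,0,0],
  ],
)

```text
time: 5.15
tool_pos: [0.4918, -0.037, 0.1486]
tool_rot: [3.141, -0.0, 0.448]
contact_force: [0.6, 0.4, 0.6]
opening: 0.0919
grip_force: 0.0
```

Emit:
step_arm(
  commands=[
    [1,-0.4,3.5,0,0,0,0],
    [1,-0.4,3.5,0,0,0,0],
    [1,-0.4,3.5,-4,0,0,0],
    [1,-0.4,3.5,-8,0,0,0],
    [1,-0.4,3.5,-10,0,0,0],
  ],
)

```text
time: 5.57
tool_pos: [0.4859, -0.0024, 0.0454]
tool_rot: [-3.14, 0.003, 0.446]
contact_force: [-1.1, 0.1, -0.5]
opening: 0.0917
grip_force: 0.0
```

Emit:
step_arm(
  commands=[
    [1,0,0,0,0,0,0],
    [0.3,0,0,0,0,0,0],
    [0.3,0,0,0,0,0,0],
    [0.3,0,0,0,0,0,0],
    [0.3,0,0,0,0,0,0],
  ],
)

```text
time: 5.98
tool_pos: [0.4887, -0.0018, 0.0503]
tool_rot: [3.14, -0.003, 0.447]
contact_force: [-1.1, -0.3, 0.7]
opening: 0.0693
grip_force: 0.0
```

Emit:
step_arm(
  commands=[
    [0.3,0,0,0,0,0,0],
    [0.3,0,0,0,0,0,0],
    [0.3,0,0,0,0,0,0],
    [0.3,0,0,0,0,0,0],
    [0.3,0,0,0,0,0,0],
  ],
)

```text
time: 6.4
tool_pos: [0.4878, -0.0014, 0.0489]
tool_rot: [3.141, -0.0, 0.448]
contact_force: [0.4, -1.8, 2.2]
opening: 0.0391
grip_force: 35.0
```

Emit:
step_arm(
  commands=[
    [0.3,0,0,0,0,0,0],
  ],
)

```text
time: 6.48
tool_pos: [0.4879, -0.0014, 0.049]
tool_rot: [3.141, -0.001, 0.448]
contact_force: [0.7, -0.4, 2.3]
opening: 0.0393
grip_force: 35.0
```

Emit:
step_arm(
  commands=[
    [0.3,0,0,0.5,0,0,0],
    [0.3,0,0,1.2,0,0,0],
    [0.3,0,0,2,0,0,0],
    [0.3,0,0,2,0,0,0],
    [0.3,0,0,2,0,0,0],
  ],
)

```text
time: 6.9
tool_pos: [0.488, -0.0013, 0.0695]
tool_rot: [3.141, -0.001, 0.448]
contact_force: [-0.4, 0.3, -1.5]
opening: 0.0395
grip_force: 35.0
```

Emit:
step_arm(
  commands=[
    [0.3,0,0,0,0,0,0],
    [0.3,0,0,0,0,0,0],
  ],
)

```text
time: 7.07
tool_pos: [0.4874, -0.0013, 0.0686]
tool_rot: [-3.141, 0.0, 0.448]
contact_force: [-0.2, 0.2, -0.9]
opening: 0.0393
grip_force: 35.0
```

Emit:
step_arm(
  commands=[
    [0.3,0,0,0,0,0,0],
  ],
)

```text
time: 7.15
tool_pos: [0.4873, -0.0013, 0.0685]
tool_rot: [-3.141, 0.001, 0.448]
contact_force: [0.5, 0.6, -1.1]
opening: 0.0393
grip_force: 35.0
```

Emit:
step_arm(
  commands=[
    [0.3,0,0,0,0,0,0],
  ],
)

```text
time: 7.23
tool_pos: [0.4874, -0.0013, 0.0685]
tool_rot: [-3.141, 0.0, 0.448]
contact_force: [-0.2, 0.8, -1.8]
opening: 0.0394
grip_force: 35.0
```

Emit:
step_arm(
  commands=[
    [0.3,0,0,0,0,0,0],
  ],
)

```text
time: 7.32
tool_pos: [0.4875, -0.0013, 0.0686]
tool_rot: [-3.141, 0.0, 0.448]
contact_force: [-0.4, -0.4, -1.4]
opening: 0.0395
grip_force: 35.0
```

H2 reads about 1.3 N, so it is the hollow one. I set it back down and go to H1.

Emit:
step_arm(
  commands=[
    [0.3,0,0,-0.7,0,0,0],
    [0.3,0,0,-1.4,0,0,0],
    [0.3,0,0,-1.8,0,0,0],
    [0.3,0,0,-2,0,0,0],
    [0.3,0,0,-2,0,0,0],
  ],
)

```text
time: 7.73
tool_pos: [0.4872, -0.0014, 0.0488]
tool_rot: [-3.141, 0.001, 0.448]
contact_force: [-2.6, -0.2, 5.7]
opening: 0.0391
grip_force: 35.0
```

Emit:
step_arm(
  commands=[
    [0.3,0,0,0,0,0,0],
    [1,0,0,0,0,0,0],
    [1,0,0,0,0,0,0],
    [1,0,0,0,0,0,0],
    [1,0,0,0,0,0,0],
  ],
)

```text
time: 8.15
tool_pos: [0.4876, -0.0013, 0.0486]
tool_rot: [3.142, 0.0, 0.448]
contact_force: [0.0, 0.6, 0.2]
opening: 0.0614
grip_force: 0.0
```

Emit:
step_arm(
  commands=[
    [1,0,0,0,0,0,0],
    [1,0,0,0,0,0,0],
    [1,0,0,3,0,0,0],
    [1,0,0,7,0,0,0],
    [1,0,0,10,0,0,0],
  ],
)

```text
time: 8.57
tool_pos: [0.4877, -0.0013, 0.1506]
tool_rot: [3.141, -0.0, 0.448]
contact_force: [0.9, -0.4, -0.5]
opening: 0.091
grip_force: 0.0
```

Emit:
step_arm(
  commands=[
    [1,-1.5,16,0,0,0,0],
    [1,-1.5,16,0,0,0,0],
    [1,-1.5,16,0,0,0,0],
    [1,-1.5,16,0,0,0,0],
    [1,-1.5,16,0,0,0,0],
  ],
)

```text
time: 8.98
tool_pos: [0.4715, 0.164, 0.1489]
tool_rot: [-3.14, -0.001, 0.453]
contact_force: [-0.5, 0.5, -0.2]
opening: 0.0921
grip_force: 0.0
```

Emit:
step_arm(
  commands=[
    [1,-0.9,9,0,0,0,0],
    [1,-0.9,9,0,0,0,0],
    [1,-0.9,9,0,0,0,0],
    [1,-0.9,9,0,0,0,0],
    [1,-0.9,9,0,0,0,0],
  ],
)

```text
time: 9.4
tool_pos: [0.4633, 0.2484, 0.1485]
tool_rot: [3.141, 0.001, 0.449]
contact_force: [0.4, -0.4, 0.4]
opening: 0.092
grip_force: 0.0
```

Emit:
step_arm(
  commands=[
    [1,0,0,-4,0,0,0],
    [1,0,0,-8,0,0,0],
    [1,0,0,-10,0,0,0],
    [1,0,0,-10,0,0,0],
    [0.3,0,0,-10,0,0,0],
  ],
)

```text
time: 9.82
tool_pos: [0.4636, 0.2471, 0.0484]
tool_rot: [3.142, 0.002, 0.446]
contact_force: [-0.7, -0.5, 1.0]
opening: 0.0883
grip_force: 0.0
```

Emit:
step_arm(
  commands=[
    [0.3,0,0,0,0,0,0],
    [0.3,0,0,0,0,0,0],
    [0.3,0,0,0,0,0,0],
    [0.3,0,0,0,0,0,0],
    [0.3,0,0,0,0,0,0],
  ],
)

```text
time: 10.23
tool_pos: [0.464, 0.2489, 0.0496]
tool_rot: [3.141, -0.002, 0.448]
contact_force: [0.5, -0.2, 0.3]
opening: 0.0565
grip_force: 0.0
```

Emit:
step_arm(
  commands=[
    [0.3,0,0,0,0,0,0],
    [0.3,0,0,0,0,0,0],
    [0.3,0,0,0,0,0,0],
    [0.3,0,0,0,0,0,0],
  ],
)

```text
time: 10.57
tool_pos: [0.464, 0.2484, 0.049]
tool_rot: [3.141, -0.001, 0.448]
contact_force: [1.1, -3.1, 2.6]
opening: 0.0393
grip_force: 35.0
```

Emit:
step_arm(
  commands=[
    [0.3,0,0,0.5,0,0,0],
    [0.3,0,0,1.2,0,0,0],
    [0.3,0,0,2,0,0,0],
    [0.3,0,0,2,0,0,0],
    [0.3,0,0,2,0,0,0],
  ],
)

```text
time: 10.98
tool_pos: [0.4638, 0.2489, 0.0692]
tool_rot: [3.142, -0.001, 0.448]
contact_force: [-0.2, 1.1, -6.0]
opening: 0.0392
grip_force: 35.0
```

Emit:
step_arm(
  commands=[
    [0.3,0,0,0,0,0,0],
    [0.3,0,0,0,0,0,0],
  ],
)

```text
time: 11.15
tool_pos: [0.4632, 0.2486, 0.0684]
tool_rot: [-3.142, 0.001, 0.448]
contact_force: [0.1, -0.8, -6.9]
opening: 0.0391
grip_force: 35.0
```

Emit:
step_arm(
  commands=[
    [0.3,0,0,0,0,0,0],
  ],
)

```text
time: 11.23
tool_pos: [0.4633, 0.2486, 0.0684]
tool_rot: [-3.142, 0.001, 0.448]
contact_force: [0.8, -0.2, -5.5]
opening: 0.0394
grip_force: 35.0
```

Emit:
step_arm(
  commands=[
    [0.3,0,0,0,0,0,0],
  ],
)

```text
time: 11.32
tool_pos: [0.4634, 0.2486, 0.0685]
tool_rot: [3.142, 0.001, 0.448]
contact_force: [0.4, -0.5, -6.4]
opening: 0.0396
grip_force: 35.0
```

H1 reads about 6.3 N, so it is the solid one. It goes to the blue tray.

Emit:
step_arm(
  commands=[
    [0.3,0,0,1.5,0,0,0],
    [0.3,0,0,4,0,0,0],
    [0.3,2,0,4,0,0,0],
    [0.3,5,-0.2,4,0,0,0],
    [0.3,8,-0.4,4,0,0,0],
  ],
)

```text
time: 11.73
tool_pos: [0.5442, 0.2449, 0.1093]
tool_rot: [3.141, -0.001, 0.449]
contact_force: [1.1, -0.6, -6.6]
opening: 0.0392
grip_force: 35.0
```

Emit:
step_arm(
  commands=[
    [0.3,3,-0.1,0,0,0,0],
    [0.3,6,-0.3,0,0,0,0],
    [0.3,8.5,-0.4,0,0,0,0],
    [0.3,9.7,-0.5,0,0,0,0],
    [0.3,9.7,-0.5,0,0,0,0],
  ],
)

```text
time: 12.15
tool_pos: [0.643, 0.2387, 0.1076]
tool_rot: [3.141, -0.001, 0.446]
contact_force: [0.2, -0.1, -6.6]
opening: 0.039
grip_force: 35.0
```

Emit:
step_arm(
  commands=[
    [0.3,0,0,0,0,0,0],
    [0.3,0,0,-1.5,0,0,0],
    [0.3,0,0,-3,0,0,0],
    [0.3,0,0,-4,0,0,0],
    [0.3,0,0,-4,0,0,0],
  ],
)

```text
time: 12.57
tool_pos: [0.6379, 0.2395, 0.0657]
tool_rot: [-3.14, 0.006, 0.448]
contact_force: [-0.7, 0.1, -7.5]
opening: 0.0391
grip_force: 35.0
```

Emit:
step_arm(
  commands=[
    [0.3,0,0,0,0,0,0],
  ],
)

```text
time: 12.65
tool_pos: [0.6396, 0.2398, 0.0682]
tool_rot: [-3.141, 0.002, 0.448]
contact_force: [1.4, 0.1, -5.6]
opening: 0.0397
grip_force: 35.0
```

Emit:
step_arm(
  commands=[
    [0.3,0,0,-0.4,0,0,0],
    [0.3,0,0,-0.8,0,0,0],
    [0.3,0,0,-1.1,0,0,0],
    [0.3,0,0,-1.3,0,0,0],
    [0.3,0,0,-1.3,0,0,0],
  ],
)

```text
time: 13.07
tool_pos: [0.6403, 0.2396, 0.0552]
tool_rot: [-3.141, 0.001, 0.448]
contact_force: [-0.1, 0.7, -6.8]
opening: 0.0394
grip_force: 35.0
```

Emit:
step_arm(
  commands=[
    [0.3,0,0,0,0,0,0],
    [0.3,0,0,0,0,0,0],
  ],
)

```text
time: 13.23
tool_pos: [0.6407, 0.2397, 0.0559]
tool_rot: [3.141, -0.0, 0.448]
contact_force: [-0.1, -0.0, -6.2]
opening: 0.0394
grip_force: 35.0
```

Emit:
step_arm(
  commands=[
    [0.3,0,0,-0.1,0,0,0],
    [0.3,0,0,-0.1,0,0,0],
    [0.3,0,0,-0.1,0,0,0],
  ],
)

```text
time: 13.48
tool_pos: [0.6406, 0.2397, 0.0548]
tool_rot: [3.142, 0.0, 0.448]
contact_force: [0.5, -0.1, -6.6]
opening: 0.0394
grip_force: 35.0
```

Emit:
step_arm(
  commands=[
    [0.3,0,0,-0.1,0,0,0],
    [0.3,0,0,-0.1,0,0,0],
    [0.3,0,0,-0.1,0,0,0],
  ],
)

```text
time: 13.73
tool_pos: [0.6408, 0.2397, 0.0542]
tool_rot: [3.141, -0.001, 0.448]
contact_force: [-1.1, -1.1, -2.9]
opening: 0.0394
grip_force: 35.0
```

Emit:
step_arm(
  commands=[
    [0.3,0,0,-0.05,0,0,0],
    [0.3,0,0,-0.05,0,0,0],
    [0.3,0,0,-0.05,0,0,0],
  ],
)

```text
time: 13.98
tool_pos: [0.6408, 0.2397, 0.0542]
tool_rot: [3.141, -0.001, 0.448]
contact_force: [-3.2, -1.3, 2.6]
opening: 0.0393
grip_force: 35.0
```

The hub is on the blue tray's floor. I release it and go back to H2.

Emit:
step_arm(
  commands=[
    [1,0,0,0,0,0,0],
    [1,0,0,0,0,0,0],
    [1,0,0,0,0,0,0],
    [1,0,0,0,0,0,0],
    [1,0,0,0,0,0,0],
  ],
)

```text
time: 14.4
tool_pos: [0.6407, 0.2398, 0.0532]
tool_rot: [3.141, -0.0, 0.448]
contact_force: [-0.0, 0.2, -0.6]
opening: 0.0679
grip_force: 0.0
```

Emit:
step_arm(
  commands=[
    [1,0,0,0,0,0,0],
    [1,0,0,3,0,0,0],
    [1,0,0,6.5,0,0,0],
    [1,0,0,9.5,0,0,0],
    [1,0,0,9.5,0,0,0],
  ],
)

```text
time: 14.82
tool_pos: [0.644, 0.2406, 0.156]
tool_rot: [3.139, -0.012, 0.448]
contact_force: [0.4, 1.1, 0.8]
opening: 0.0914
grip_force: 0.0
```

Emit:
step_arm(
  commands=[
    [1,-8,-12,0,0,0,0],
    [1,-8,-12,0,0,0,0],
    [1,-8,-12,0,0,0,0],
    [1,-8,-12,0,0,0,0],
    [1,-8,-12,0,0,0,0],
  ],
)

```text
time: 15.23
tool_pos: [0.5585, 0.1166, 0.1485]
tool_rot: [3.141, 0.002, 0.445]
contact_force: [0.9, 0.4, 0.4]
opening: 0.0919
grip_force: 0.0
```

Emit:
step_arm(
  commands=[
    [1,-7.3,-12.1,0,0,0,0],
    [1,-7.3,-12.1,0,0,0,0],
    [1,-7.3,-12.1,0,0,0,0],
    [1,-7.3,-12.1,0,0,0,0],
    [1,-7.3,-12.1,0,0,0,0],
  ],
)

```text
time: 15.65
tool_pos: [0.4867, -0.0034, 0.1484]
tool_rot: [3.141, 0.0, 0.445]
contact_force: [0.1, 0.7, 0.4]
opening: 0.0922
grip_force: 0.0
```

Emit:
step_arm(
  commands=[
    [1,0,0,0,0,0,0],
  ],
)

```text
time: 15.73
tool_pos: [0.4884, -0.0014, 0.1486]
tool_rot: [3.141, -0.001, 0.446]
contact_force: [0.3, 0.1, 0.1]
opening: 0.0919
grip_force: 0.0
```

Emit:
step_arm(
  commands=[
    [1,0,0,-4,0,0,0],
    [1,0,0,-8,0,0,0],
    [1,0,0,-10,0,0,0],
    [1,0,0,-10,0,0,0],
    [0.3,0,0,-10,0,0,0],
  ],
)

```text
time: 16.15
tool_pos: [0.4881, -0.0001, 0.0477]
tool_rot: [-3.141, 0.001, 0.449]
contact_force: [0.8, 0.4, 1.0]
opening: 0.0886
grip_force: 0.0
```

Emit:
step_arm(
  commands=[
    [0.3,0,0,0,0,0,0],
    [0.3,0,0,0,0,0,0],
    [0.3,0,0,0,0,0,0],
    [0.3,0,0,0,0,0,0],
    [0.3,0,0,0,0,0,0],
  ],
)

```text
time: 16.57
tool_pos: [0.4881, -0.0014, 0.0491]
tool_rot: [3.141, -0.001, 0.448]
contact_force: [-0.0, -0.7, -0.7]
opening: 0.0565
grip_force: 0.0
```

Emit:
step_arm(
  commands=[
    [0.3,0,0,0,0,0,0],
    [0.3,0,0,0,0,0,0],
    [0.3,0,0,0,0,0,0],
    [0.3,0,0,0,0,0,0],
  ],
)

```text
time: 16.9
tool_pos: [0.4877, -0.0015, 0.0484]
tool_rot: [3.141, -0.0, 0.448]
contact_force: [-0.5, -0.5, 2.5]
opening: 0.0394
grip_force: 35.0
```

Emit:
step_arm(
  commands=[
    [0.3,0,0,1,0,0,0],
    [0.3,0,0,3,0,0,0],
    [0.3,0,0,6,0,0,0],
    [0.3,0,0,6,0,0,0],
    [0.3,2,0.2,6,0,0,0],
  ],
)

```text
time: 17.32
tool_pos: [0.5059, 0.0007, 0.11]
tool_rot: [3.141, 0.0, 0.448]
contact_force: [0.0, -0.2, -2.3]
opening: 0.0395
grip_force: 35.0
```

Emit:
step_arm(
  commands=[
    [0.3,3,0.4,0,0,0,0],
    [0.3,6,0.7,0,0,0,0],
    [0.3,9,1.1,0,0,0,0],
    [0.3,11.5,1.4,0,0,0,0],
    [0.3,12.3,1.5,0,0,0,0],
  ],
)

```text
time: 17.73
tool_pos: [0.6336, 0.0161, 0.1081]
tool_rot: [3.141, -0.002, 0.448]
contact_force: [-0.8, -0.7, -2.0]
opening: 0.0393
grip_force: 35.0
```

Emit:
step_arm(
  commands=[
    [0.3,0,0,0,0,0,0],
    [0.3,0,0,-1.5,0,0,0],
    [0.3,0,0,-3,0,0,0],
    [0.3,0,0,-4,0,0,0],
    [0.3,0,0,-4,0,0,0],
  ],
)

```text
time: 18.15
tool_pos: [0.6281, 0.0157, 0.0658]
tool_rot: [-3.139, 0.005, 0.448]
contact_force: [-1.1, -0.4, -1.7]
opening: 0.0388
grip_force: 35.0
```

Emit:
step_arm(
  commands=[
    [0.3,0,0,0,0,0,0],
    [0.3,0,0,0,0,0,0],
  ],
)

```text
time: 18.32
tool_pos: [0.6308, 0.0155, 0.0691]
tool_rot: [3.141, -0.001, 0.448]
contact_force: [-0.2, 0.1, -0.7]
opening: 0.0396
grip_force: 35.0
```

Emit:
step_arm(
  commands=[
    [0.3,0,0,-0.4,0,0,0],
    [0.3,0,0,-0.8,0,0,0],
    [0.3,0,0,-1.1,0,0,0],
    [0.3,0,0,-1.35,0,0,0],
    [0.3,0,0,-1.35,0,0,0],
  ],
)

```text
time: 18.73
tool_pos: [0.6302, 0.0157, 0.054]
tool_rot: [-3.141, 0.001, 0.448]
contact_force: [-0.5, -0.0, -1.5]
opening: 0.0392
grip_force: 35.0
```

Emit:
step_arm(
  commands=[
    [0.3,0,0,0,0,0,0],
    [0.3,0,0,0,0,0,0],
  ],
)

```text
time: 18.9
tool_pos: [0.6307, 0.0157, 0.0548]
tool_rot: [3.141, -0.0, 0.448]
contact_force: [0.6, -0.7, -1.6]
opening: 0.0395
grip_force: 35.0
```

Emit:
step_arm(
  commands=[
    [0.3,0,0,-0.1,0,0,0],
    [0.3,0,0,-0.1,0,0,0],
    [0.3,0,0,-0.1,0,0,0],
  ],
)

```text
time: 19.15
tool_pos: [0.6306, 0.0157, 0.0538]
tool_rot: [3.141, 0.0, 0.448]
contact_force: [0.0, -0.7, -2.3]
opening: 0.0395
grip_force: 35.0
```

Emit:
step_arm(
  commands=[
    [0.3,0,0,-0.1,0,0,0],
    [0.3,0,0,-0.1,0,0,0],
    [0.3,0,0,-0.1,0,0,0],
  ],
)

```text
time: 19.4
tool_pos: [0.6308, 0.0157, 0.0534]
tool_rot: [3.141, -0.001, 0.448]
contact_force: [-1.6, -1.3, 3.9]
opening: 0.0393
grip_force: 35.0
```

The hub has touched the white tray's floor. I release it and go to H3.

Emit:
step_arm(
  commands=[
    [1,0,0,0,0,0,0],
    [1,0,0,0,0,0,0],
    [1,0,0,0,0,0,0],
    [1,0,0,0,0,0,0],
    [1,0,0,0,0,0,0],
  ],
)

```text
time: 19.82
tool_pos: [0.6305, 0.0157, 0.0525]
tool_rot: [3.142, 0.0, 0.448]
contact_force: [0.7, -0.6, 0.1]
opening: 0.0681
grip_force: 0.0
```

Emit:
step_arm(
  commands=[
    [1,0,0,0,0,0,0],
    [1,0,0,3,0,0,0],
    [1,0,0,6.5,0,0,0],
    [1,0,0,9.5,0,0,0],
    [1,0,0,9.5,0,0,0],
  ],
)

```text
time: 20.23
tool_pos: [0.634, 0.0154, 0.1548]
tool_rot: [3.135, -0.01, 0.448]
contact_force: [1.4, -1.7, 1.6]
opening: 0.0919
grip_force: 0.0
```

Emit:
step_arm(
  commands=[
    [1,-6.2,-12,0,0,0,0],
    [1,-6.2,-12,0,0,0,0],
    [1,-6.2,-12,0,0,0,0],
    [1,-6.2,-12,0,0,0,0],
    [1,-6.2,-12,0,0,0,0],
  ],
)

```text
time: 20.65
tool_pos: [0.5673, -0.107, 0.1476]
tool_rot: [3.142, 0.001, 0.444]
contact_force: [0.7, 0.1, 0.2]
opening: 0.0918
grip_force: 0.0
```

Emit:
step_arm(
  commands=[
    [1,-6.2,-11.8,0,0,0,0],
    [1,-6.2,-11.8,0,0,0,0],
    [1,-6.2,-11.8,0,0,0,0],
    [1,-6.2,-11.8,0,0,0,0],
    [1,-6.2,-11.8,0,0,0,0],
  ],
)

```text
time: 21.07
tool_pos: [0.5062, -0.2238, 0.1476]
tool_rot: [3.141, -0.0, 0.444]
contact_force: [0.1, 0.3, 0.9]
opening: 0.0915
grip_force: 0.0
```

Emit:
step_arm(
  commands=[
    [1,0,0,0,0,0,0],
  ],
)

```text
time: 21.15
tool_pos: [0.5072, -0.2216, 0.1476]
tool_rot: [-3.141, -0.001, 0.447]
contact_force: [0.4, 0.2, 0.6]
opening: 0.0916
grip_force: 0.0
```

Emit:
step_arm(
  commands=[
    [1,0,0,-4,0,0,0],
    [1,0,0,-8,0,0,0],
    [1,0,0,-9.9,0,0,0],
    [1,0,0,-9.9,0,0,0],
    [0.3,0,0,-9.9,0,0,0],
  ],
)

```text
time: 21.57
tool_pos: [0.5072, -0.2204, 0.0482]
tool_rot: [-3.14, 0.001, 0.45]
contact_force: [0.2, -0.4, 1.2]
opening: 0.0884
grip_force: 0.0
```

Emit:
step_arm(
  commands=[
    [0.3,0,0,0,0,0,0],
    [0.3,0,0,0,0,0,0],
    [0.3,0,0,0,0,0,0],
    [0.3,0,0,0,0,0,0],
    [0.3,0,0,0,0,0,0],
  ],
)

```text
time: 21.98
tool_pos: [0.507, -0.2226, 0.0496]
tool_rot: [3.14, -0.001, 0.448]
contact_force: [0.0, -0.6, -0.3]
opening: 0.0562
grip_force: 0.0
```

Emit:
step_arm(
  commands=[
    [0.3,0,0,0,0,0,0],
    [0.3,0,0,0,0,0,0],
    [0.3,0,0,0,0,0,0],
    [0.3,0,0,0,0,0,0],
  ],
)

```text
time: 22.32
tool_pos: [0.5065, -0.2222, 0.0489]
tool_rot: [-3.141, 0.0, 0.448]
contact_force: [-0.9, 0.3, 1.5]
opening: 0.0393
grip_force: 35.0
```

Emit:
step_arm(
  commands=[
    [0.3,0,0,1,0,0,0],
    [0.3,0,0,3,0,0,0],
    [0.3,0,0,6,0,0,0],
    [0.3,0,0,6,0,0,0],
    [0.3,1.5,0.2,6,0,0,0],
  ],
)

```text
time: 22.73
tool_pos: [0.5206, -0.221, 0.1104]
tool_rot: [3.14, -0.0, 0.447]
contact_force: [-0.1, -0.3, -3.7]
opening: 0.0395
grip_force: 35.0
```

Emit:
step_arm(
  commands=[
    [0.3,2.5,0.3,0,0,0,0],
    [0.3,5,0.6,0,0,0,0],
    [0.3,7.5,1,0,0,0,0],
    [0.3,9.1,1.2,0,0,0,0],
    [0.3,9.1,1.2,0,0,0,0],
  ],
)

```text
time: 23.15
tool_pos: [0.6151, -0.2075, 0.1078]
tool_rot: [3.141, -0.001, 0.449]
contact_force: [-1.1, 1.2, -4.0]
opening: 0.0396
grip_force: 35.0
```

Emit:
step_arm(
  commands=[
    [0.3,0,0,0,0,0,0],
    [0.3,0,0,-1.5,0,0,0],
    [0.3,0,0,-3,0,0,0],
    [0.3,0,0,-4,0,0,0],
    [0.3,0,0,-4,0,0,0],
  ],
)

```text
time: 23.57
tool_pos: [0.6101, -0.2078, 0.0658]
tool_rot: [-3.137, 0.004, 0.447]
contact_force: [0.2, 0.0, -4.5]
opening: 0.0394
grip_force: 35.0
```

Emit:
step_arm(
  commands=[
    [0.3,0,0,0,0,0,0],
    [0.3,0,0,0,0,0,0],
  ],
)

```text
time: 23.73
tool_pos: [0.6127, -0.2087, 0.0695]
tool_rot: [3.141, -0.001, 0.447]
contact_force: [0.4, -0.2, -3.1]
opening: 0.0396
grip_force: 35.0
```

Emit:
step_arm(
  commands=[
    [0.3,0,0,-0.4,0,0,0],
    [0.3,0,0,-0.8,0,0,0],
    [0.3,0,0,-1.1,0,0,0],
    [0.3,0,0,-1.35,0,0,0],
    [0.3,0,0,-1.35,0,0,0],
  ],
)

```text
time: 24.15
tool_pos: [0.6122, -0.2081, 0.0545]
tool_rot: [-3.141, 0.001, 0.448]
contact_force: [-0.1, -0.3, -3.8]
opening: 0.0392
grip_force: 35.0
```

Emit:
step_arm(
  commands=[
    [0.3,0,0,0,0,0,0],
    [0.3,0,0,0,0,0,0],
  ],
)

```text
time: 24.32
tool_pos: [0.6127, -0.2083, 0.0553]
tool_rot: [3.141, -0.0, 0.448]
contact_force: [0.1, -0.1, -3.1]
opening: 0.0393
grip_force: 35.0
```

Emit:
step_arm(
  commands=[
    [0.3,0,0,-0.1,0,0,0],
    [0.3,0,0,-0.1,0,0,0],
    [0.3,0,0,-0.1,0,0,0],
  ],
)

```text
time: 24.57
tool_pos: [0.6126, -0.2083, 0.0543]
tool_rot: [3.141, -0.0, 0.448]
contact_force: [0.7, 0.2, -3.4]
opening: 0.0393
grip_force: 35.0
```

Emit:
step_arm(
  commands=[
    [0.3,0,0,-0.05,0,0,0],
    [0.3,0,0,-0.05,0,0,0],
    [0.3,0,0,-0.05,0,0,0],
  ],
)

```text
time: 24.82
tool_pos: [0.6127, -0.2084, 0.0539]
tool_rot: [3.141, -0.0, 0.448]
contact_force: [-0.7, -0.0, -2.6]
opening: 0.0392
grip_force: 35.0
```

Emit:
step_arm(
  commands=[
    [0.3,0,0,-0.06,0,0,0],
    [0.3,0,0,-0.06,0,0,0],
    [0.3,0,0,-0.06,0,0,0],
  ],
)

```text
time: 25.07
tool_pos: [0.6128, -0.2083, 0.0539]
tool_rot: [3.141, -0.001, 0.448]
contact_force: [-2.4, 2.0, 4.1]
opening: 0.0394
grip_force: 35.0
```

Emit:
step_arm(
  commands=[
    [1,0,0,0,0,0,0],
    [1,0,0,0,0,0,0],
    [1,0,0,0,0,0,0],
    [1,0,0,0,0,0,0],
    [1,0,0,0,0,0,0],
  ],
)

```text
time: 25.48
tool_pos: [0.6126, -0.2084, 0.053]
tool_rot: [3.141, 0.0, 0.448]
contact_force: [-0.1, -0.4, -0.1]
opening: 0.0681
grip_force: 0.0
```

Emit:
step_arm(
  commands=[
    [1,0,0,0,0,0,0],
    [1,0,0,3,0,0,0],
    [1,0,0,7,0,0,0],
    [1,0,0,11,0,0,0],
    [1,0,0,13,0,0,0],
  ],
)

```text
time: 25.9
tool_pos: [0.6142, -0.209, 0.1885]
tool_rot: [3.136, -0.004, 0.448]
contact_force: [0.9, 0.4, 0.0]
opening: 0.0918
grip_force: 0.0
```

Emit:
step_arm(
  commands=[
    [1,-18,3,3,0,0,0],
    [1,-18,3,3,0,0,0],
    [1,-18,3,3,0,0,0],
    [1,-18,3,3,0,0,0],
    [1,-18,3,3,0,0,0],
  ],
)

```text
time: 26.32
tool_pos: [0.4286, -0.177, 0.2138]
tool_rot: [-3.141, 0.001, 0.448]
contact_force: [1.2, 0.7, 0.3]
opening: 0.0921
grip_force: 0.0
```

Run:
```python
from h import *
cv2.imwrite("pics/e.png",cv2.convertScaleAbs(cv2.resize(read_camera("scene")[50:370,80:400,::-1],None,fx=1.8,fy=1.8,interpolation=2),alpha=1.5))
s=observe();print(s["time"],s["contact_force"])
```

```text
26.3667 [-0.7578304   2.13372863  0.21420056]
```

View pics/e.png

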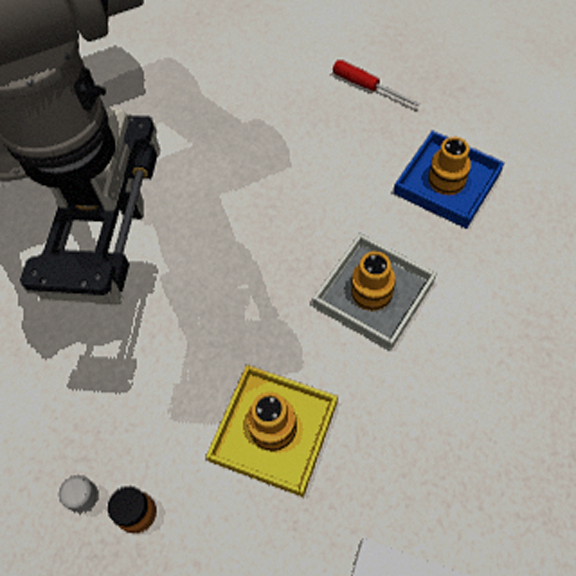

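The picture shows all three hubs upright and central in their trays, blue (450,165), white (373,280) and yellow (270,422). The bystanders are where they were and the arm is clear.

```bash
python3 -c "
from cell import *
print(hand_in())"
```

```text
the job is handed in; nothing more can be done
None
```

I weighed all three hubs, stood the solid one (about 6.3 N) in the blue tray, the filled one (3.6 N) in the yellow and the hollow one (1.3 N) in the white, all upright and released with the bystanders untouched, and handed the job in at about 26 s.

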